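# Fold the inner flap and shut the laundry caddy

## Robot

A 6-joint arm with a two-finger parallel gripper is mounted at the origin on the work surface. World frame = base frame: x ahead of the robot, y to its left, z up, the work surface at z = 0. Lengths are in m, angles in rad, forces in N, time in s.
With the tool pointing down it reaches from about 0.325 to 0.775 m from the base axis. Payload 5.5 kg.
Tool frame: the origin (TCP) lies at the very end of the fingers, on their centre line; the grasp point (between the pads) lies 19 mm behind it; z points along the fingers, y is the line along which they close (so a half turn about z gives the same grasp; the last joint's range is limited). The gripper opens to 88 mm and grips with 3 to 60 N. Pads are 20 mm wide; open, the fingers measure 115 mm over their backs; the gripper's body (75 mm by 178 mm) begins 61 mm behind the grasp point.
Start: joints at [1.152, 0.091, 1.231, -0, 1.82, -0.057], TCP at [0.212, 0.561, 0.223] pointing down, gripper open.
Joint ranges: [-2.87, 2.87], [-0.86, 2.18], [0.17, 2.46], [-1.51, 4.65], [0.06, 2.69], [-2.65, 2.65]. Speed limits (rad/s): [2.57, 2.57, 3.01, 3.14, 3.14, 3.14].

## Interface

Orientations are given as [roll, pitch, yaw] about the fixed x, y, z axes, in that order (R = Rz(yaw) Ry(pitch) Rx(roll)).
In Python, from bench import bot gives the robot as it stands. The module is installed in compiled form; this text tells all that it offers.
- The arm moves only by the shell command python3 -m handwheel 'ROWS' [OPENING] [FORCE]. ROWS is JSON, one flat list of numbers, 6 for each row, row after row: the shift along the world's x, y, z in units of 0.02 m (1.0 is 0.02 m), then the turn, a rotation vector about the world's x, y, z in units of 45 degrees (1.0 is 45 degrees). In form: [dx, dy, dz, rx, ry, rz, dx, dy, dz, rx, ry, rz, ...]. A call has 1 to 12 rows; each row shifts and turns the commanded pose from where the row before left it; what a row does not reach is not made up. A row lasts 1/10 s, in which the tool goes at most 50 mm and 8.59 degrees, less where a joint would pass 70% of its speed; a pose out of reach is approached as far as the arm can. A call with a number of a shift or a turn outside -1 to 1 is refused whole. A call with a gripper value outside its range is refused whole. OPENING is the opening, from -1 (shut) to 1 (fully open), set as the call begins (- or left out, the last holds). The fingers move at their own pace and stop on an object; FORCE is the grip in N (left out, the last holds). Time passes only in rows, so rows that do not move let the fingers close. It gives the time, the measured TCP pose, the force, the opening and the grip force at its end, in the units of the state.
- bot.read_state(): the state, without advancing time (a new reading comes with each control period).
- bot.grab_frame(name): name is "side" or "top"; returns a dict with "pixels" (384x512x3 uint8, red, green, blue), "range_z" (384x512 float32, m along the optical axis (not along the pixel's ray), 0 where there is no reading), "fovy" (degrees; the focal length in pixels is half the picture's height over the tangent of half this angle, whatever the lens; pixels are square), "cx", "cy" (the principal point, pixels), "D" ([k1, k2, p1, p2, k3] as OpenCV has them; the pictures are not rectified), "cam_to_world" (4x4, takes a point from camera to world coordinates). Camera axes: x right, y down, z forward; pixel columns grow to the right and rows downward; lengths in m; the calibration is good to about 2 mm. A picture is of the moment at which its call begins.
- bot.job_done(): hands the job in; it is judged then, once.
The state is a dict: "time_s": time; "joints": joint angles; "joint_velocities": joint speeds; "tau": joint torques, N m; "eef_pos": TCP position; "eef_rot": TCP orientation; "wrist_force": force on the tool from outside, world axes, zero at the start; "ft_torque": the same for the moment, N m; "opening": finger opening in m; "finger_force": force on a finger pad.
Only numpy, scipy, OpenCV 4.12 (cv2) and the standard library are available. Lean on these libraries where they do the work, as an engineer would, in place of code of your own. Each camera call takes 0.05 s, during which the arm holds its last target. There are 200 camera calls.

## Task

With the fingertips, push the caddy's upright inner flap down flat over the tablets first, then push the open lid over until it is fully shut on top of it, without slamming either. Leave every bottle, jar and other loose thing where it is, and draw back clear of everything.

Things in the scene. Friction and masses are not known exactly. Their poses are not given: they have to be found in the camera images.
- caddy: White plastic laundry caddy, an open box fixed to the worktop: 240 mm long (its x), 180 mm wide (its y), rim 100 mm high, walls 5 mm. Origin: centre of its underside, z up; turned up to 30 degrees either way. The half at its -x end, nearer the robot, holds detergent tablets (up to 70 mm high) and has the flap; its +y long side carries the lid. Pegs lie in the far half.
- flap (a joint): Grey inner flap's angle, rad: 0 = folded flat (stop), 1.57 = upright, upper stop 1.7. Plate reaching 110 mm from its hinge, 130 mm wide, 4 mm thick. Hinge along caddy y at caddy x = -112 mm, z = 86 mm: it folds away from the robot, to caddy +x. Folded, its top is 90 mm high, 10 mm below the rim. Stiff hinge (0.06 N m): stays at any angle, 1 to 2 N at the edge moves it.
- flap_hinge (a point): Middle of the flap's hinge line, at caddy (-112, 0, 86) mm; axes turn with the flap: x runs along the plate from hinge to free edge, y along the hinge, z out of the face that is uppermost when folded (the face towards the robot when upright).
- flap_edge (a point): Middle of the flap's free edge, 110 mm from the hinge.
- lid (a joint): White lid's angle, rad: 0 = shut on the rim (stop), 1.57 = upright, more leans out to caddy +y, stop 2.1. Plate 240 long, 180 from hinge to free edge, 6 mm thick, plus a 60 x 14 mm tab mid-edge. Hinge along caddy x at caddy y = +90, z = 100 mm; shuts towards caddy -y. Stiff hinge (0.32 N m): stays at any angle, 2 to 5 N near the edge moves it. An upright flap blocks it.
- lid_hinge (a point): Middle of the lid's hinge line, at caddy (0, 90, 100) mm; axes turn with the lid: x along the hinge, -y from hinge to free edge, z out of the outer face (upper face when shut; shut, it is 107 mm high).
- lid_edge (a point): Middle of the lid's free edge (without the tab), 180 mm from the hinge.
- detergent: Bystander: yellow detergent bottle with a cap, 68 mm across, 190 mm high, standing beside the caddy on its -y side. Origin under its centre.
- scoop: Bystander: white measuring cup, 60 mm across, 50 mm high, on the caddy's -y side. Origin under its centre.
- soap: Bystander: wrapped bar of soap 85 x 55 x 30 mm lying on the caddy's +y side, below the open lid's swing. Origin under its centre.
- jar: Bystander: glass jar, 72 mm across, 85 mm high, standing to the left between brush and spray bottle. Origin under its centre.
- brush: Bystander: hand brush lying on the worktop to the left. Origin under its middle.
- spray: Bystander: bottle of 60 mm diameter, 150 mm high, standing to the left. Origin under its centre.
- peg: Bystander: wooden clothes peg 75 x 12 x 12 mm lying to the right. Origin under its centre.

How it is judged:
On the way, in this order (a step that is already met when the one before it is completed fails the run):
1. the flap is folded down flat (within 0.08 rad of its stop) while the lid is still open (above 1.0 rad) (value of joint flap below 0.08 rad and value of joint lid above 1 rad), for 0.2 s.
2. the lid is shut (within 0.05 rad of its stop) over the folded flap (value of joint lid below 0.05 rad and value of joint flap below 0.08 rad), for 0.2 s.
At the end, for the whole second after the job is handed in: The flap lies within 0.08 rad of flat, the lid is within 0.05 rad of shut and at rest, and every bystander is within 25 mm of where it started (all of step 2 and velocity of joint lid between -0.05 and 0.05 rad/s and distance of each of detergent, scoop, soap, jar, brush, spray, peg from where it was at the start of the episode below 0.025 m); the robot touches nothing.
It fails at once if the lid is forced down over a raised flap (value of joint lid below 0.9 rad and value of joint flap above 0.5 rad).
It fails at once if the lid or the flap is slammed (lid closing faster than 4 rad/s, flap faster than 8 rad/s) (velocity of joint lid below -4 rad/s or velocity of joint flap below -8 rad/s).
It fails at once if a bystander is pushed, lifted or carried more than 25 mm, or a standing bottle or jar is tipped (distance of any of detergent, scoop, soap, jar, brush, spray, peg from where it was at the start of the episode above 0.025 m or angle between any of detergent, spray, jar, scoop's own z axis and vertical above 0.35 rad).
It also fails if it takes over 54 s, if anything falls off the work surface, if the arm or the gripper's body presses on something with over 40 N, if the wrist force passes 120 N, or if a joint passes its speed limit or range.

## Working session

There is one attempt and no reset: what is moved stays moved. The work goes in short steps, Python scripts to look and compute and a shell command to move; the robot and the scene stay as the last step left them, time stands still between calls to the robot, and variables do not carry over. Pictures are saved under pics/ and viewed, at most 10 in all, crops included, and the job is handed in when it is done.

```bash
mkdir -p pics; cat > h.py <<'E'
from bench import bot
import cv2, numpy as np
def cloud(f):
    H,W=f["range_z"].shape; fl=H/2/np.tan(np.radians(f["fovy"])/2)
    K=np.array([[fl,0,f["cx"]],[0,fl,f["cy"]],[0,0,1]])
    u,v=np.meshgrid(np.arange(W),np.arange(H))
    n=cv2.undistortPoints(np.stack([u,v],-1).reshape(-1,1,2).astype(np.float64),K,np.array(f["D"],float)).reshape(H,W,2)
    z=f["range_z"]; p=np.dstack([n[...,0]*z,n[...,1]*z,z])
    T=np.array(f["cam_to_world"]); P=p@T[:3,:3].T+T[:3,3]; P[z<=0]=np.nan
    return P
E
python3 - <<'E'
from h import *
for n in("side","top"):
    f=bot.grab_frame(n); cv2.imwrite(f"pics/{n}0.png",cv2.resize(f["pixels"][...,::-1],(800,600)))
    np.savez(f"{n}0.npz",P=cloud(f),im=f["pixels"]); print(n,np.round(f["cam_to_world"],3).tolist(),f["fovy"],f["D"])
s=bot.read_state(); print(s)
E
```

```text
side [[0.864, -0.313, 0.395, 0.039], [-0.503, -0.502, 0.703, -0.884], [-0.022, -0.806, -0.591, 0.856], [0.0, 0.0, 0.0, 1.0]] 51.439416785523434 [-0.00154783  0.          0.          0.          0.        ]
top [[-0.009, -0.99, 0.139, 0.347], [-1.0, 0.007, -0.019, 0.022], [0.018, -0.14, -0.99, 1.553], [0.0, 0.0, 0.0, 1.0]] 47.613235859359975 [-0.16166322  0.          0.          0.          0.        ]
{'time_s': 0.1, 'joints': array([ 1.15230702e+00,  9.17565502e-02,  1.23173064e+00,  1.32747942e-05,
        1.81977791e+00, -5.66610992e-02]), 'joint_velocities': array([-2.00506605e-03, -2.14144861e-03, -2.16660066e-03, -6.23636686e-04,
        3.74230189e-05, -7.59400914e-04]), 'tau': array([ 3.41358813e-03, -4.47855949e+01, -4.07571065e+01,  7.00215599e-02,
        2.83687748e-02, -1.06681014e-04]), 'eef_pos': array([0.21226433, 0.56093044, 0.22165578]), 'eef_rot': array([-3.13992362e+00, -1.07562189e-04,  2.77976762e+00]), 'wrist_force': array([-0.52088255, -0.64934658,  0.47772539]), 'ft_torque': array([0.00515139, 0.01615083, 0.01346181]), 'finger_force': 0.0, 'opening': 0.08803491174417807}
```

View pics/side0.png

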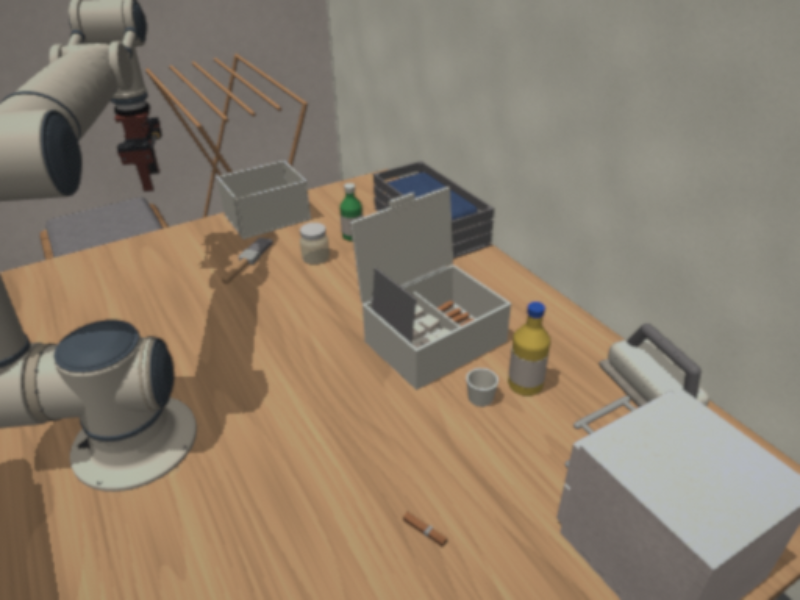

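View pics/top0.png

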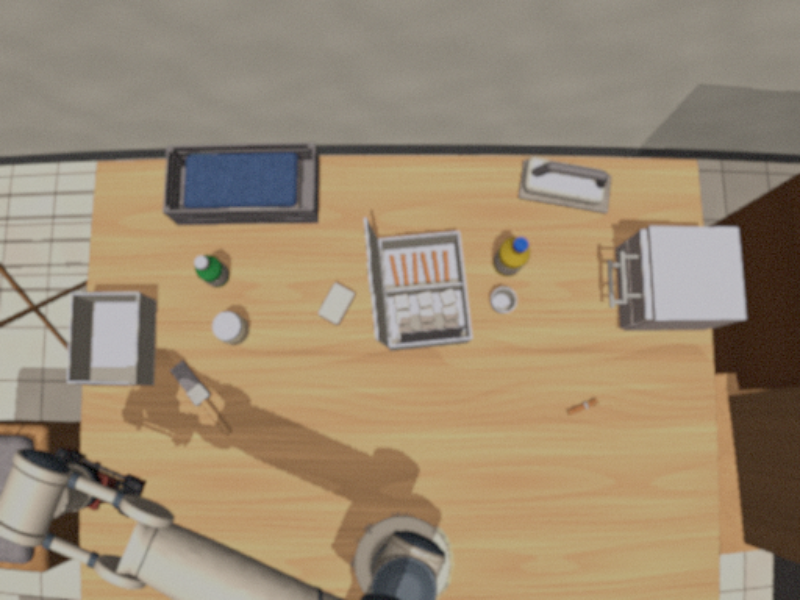

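The side view shows the caddy at about (435,320), its grey flap upright at (393,303) and its lid upright at (405,240). In the top view the caddy rim spans (380,235) to (470,345). The lid is edge-on at (375,280), the scoop is at (503,299), the bottle at (513,255) and the soap at (337,303).

```bash
python3 - <<'E'
from h import *
d=np.load("top0.npz");P=d["P"]; e=np.load("side0.npz");S=e["P"]
def box(P,u0,u1,v0,v1): return P[int(v0*.64):int(v1*.64),int(u0*.64):int(u1*.64)].reshape(-1,3)
Q=box(P,366,480,222,358)
r=Q[(Q[:,2]>.09)&(Q[:,2]<.106)]
R=cv2.minAreaRect((r[:,:2]*1000).astype(np.float32)); print("top rim",R,cv2.boxPoints(R).round().tolist(),len(r))
for n,b in dict(scoop=(488,520,285,313),det=(495,532,235,276),soap=(318,357,283,325)).items():
    q=box(P,*b); q=q[q[:,2]>.015]; print(n,np.median(q,0).round(3),q.min(0).round(3),q.max(0).round(3))
Q=box(S,350,515,185,390)
r=Q[(Q[:,2]>.094)&(Q[:,2]<.106)]
R=cv2.minAreaRect((r[:,:2]*1000).astype(np.float32)); print("side rim",R,cv2.boxPoints(R).round().tolist(),len(r))
# lid plane (side), flap plane
def plane(q,n):
    for _ in range(6):
        c=np.median(q,0) if _==0 else q.mean(0); nn=np.linalg.svd(q-c,full_matrices=False)[2][2]; q=q[abs((q-c)@nn)<(.01 if _<3 else .004)]
    print(n,c.round(4),nn.round(4),len(q),q.min(0).round(3),q.max(0).round(3)); 
plane(box(S,375,440,215,260),"lid"); plane(box(S,380,408,285,325),"flap")
Q=box(S,350,520,180,390); q=Q[Q[:,2]>.2]; print("lid>.2",q.min(0).round(3),q.max(0).round(3))
E
```

```text
top rim ((604.5770263671875, -55.05851745605469), (242.4088897705078, 181.17030334472656), 5.362791538238525) [[475.0, 24.0], [492.0, -157.0], [734.0, -134.0], [717.0, 46.0]] 429
scoop [ 0.594 -0.246  0.045] [ 0.558 -0.266  0.016] [ 0.616 -0.21   0.059]
det [ 0.669 -0.241  0.127] [ 0.647 -0.282  0.015] [ 0.714 -0.219  0.196]
soap [0.582 0.142 0.03 ] [0.537 0.103 0.016] [0.63  0.186 0.041]
side rim ((688.963623046875, 130.621337890625), (694.1492309570312, 363.4349365234375), 57.259517669677734) [[348.0, -63.0], [654.0, -260.0], [1030.0, 324.0], [724.0, 521.0]] 1147Traceback (most recent call last):
  File "<stdin>", line 17, in <module>
  File "<stdin>", line 15, in plane
    u, s, vh = gufunc(a, signature=signature)
               ~~~~~~^^^^^^^^^^^^^^^^^^^^^^^^
    raise LinAlgError("SVD did not converge")
numpy.linalg.LinAlgError: SVD did not converge
```

```bash
cat >> h.py <<'E'
C=np.array([.6046,-.0551,0]); a=np.radians(5.36)
RC=np.array([[np.cos(a),-np.sin(a),0],[np.sin(a),np.cos(a),0],[0,0,1]])
def tocaddy(P): return (P-C)@RC
def world(p): return C+RC@np.asarray(p,float)
def angles(P):
    q=tocaddy(P.reshape(-1,3)); q=q[~np.isnan(q[:,0])]
    L=q[(abs(q[:,0])<.11)&(q[:,2]>.13)&(q[:,1]>-.03)&(q[:,1]<.25)&(np.hypot(q[:,1]-.09,q[:,2]-.1)<.2)&(abs(q[:,1]-.02)>0)]
    L=L[np.hypot(L[:,1]-.09,L[:,2]-.1)>.1]
    th=np.arctan2(L[:,2]-.1,.09-L[:,1]); print("lid",len(L),np.percentile(th,[10,50,90]).round(3))
    F=q[(abs(q[:,1])<.06)&(abs(q[:,0]+.112)<.14)&(q[:,2]>.115)]; r=np.hypot(F[:,0]+.112,F[:,2]-.086);F=F[(r<.12)&(r>.03)]
    th=np.arctan2(F[:,2]-.086,F[:,0]+.112); print("flap",len(F),np.percentile(th,[10,50,90]).round(3) if len(F) else 0)
E
python3 - <<'E'
from h import *
for n in("side","top"): print(n); angles(np.load(n+"0.npz")["P"])
for p in [(-.112,0,.086),(-.112,0,.196),(0,.09,.1),(0,-.09,.107)]: print(p,world(p).round(3))
E
```

```text
side
lid 1707 [0.871 1.679 1.697]
flap 607 [1.445 1.468 1.495]
top
lid 454 [0.754 1.68  1.701]
flap 242 [1.486 1.514 1.575]
(-0.112, 0, 0.086) [ 0.493 -0.066  0.086]
(-0.112, 0, 0.196) [ 0.493 -0.066  0.196]
(0, 0.09, 0.1) [0.596 0.035 0.1  ]
(0, -0.09, 0.107) [ 0.613 -0.145  0.107]
```

```bash
python3 -m handwheel '[0.4,-0.9,1,0,0,-0.06, 0.4,-1,1,0,0,-0.06, 0.5,-1,1,0,0,-0.06, 0.5,-1,1,0,0,-0.06, 0.5,-1,1,0,0,-0.06, 0.5,-1,0.5,0,0,-0.06, 0.5,-1,0.5,0,0,-0.06, 0.5,-1,0,0,0,-0.06, 0.5,-1,0,0,0,-0.06, 0.5,-1,0,0,0,-0.06, 0.5,-1,0,0,0,-0.06, 0.5,-1,0,0,0,-0.06]' -1 20
python3 -m handwheel '[0.2,-1,0,0,0,-0.06, 0.2,-1,0,0,0,-0.06, 0.2,-1,0,0,0,-0.06, 0.2,-1,0,0,0,-0.06, 0.2,-1,0,0,0,-0.06, 0.2,-1,0,0,0,-0.06, 0.2,-1,0,0,0,-0.06, 0.2,-1,0,0,0,-0.06, 0.2,-1,0,0,0,-0.06, 0.2,-1,0,0,0,-0.06, 0.2,-1,0,0,0,-0.06, 0.2,-1,0,0,0,-0.05]'
python3 - <<'E'
from h import *
print(bot.read_state()["eef_pos"].round(4),bot.read_state()["eef_rot"].round(3),"want yaw",np.degrees(bot.read_state()["eef_rot"][2]))
for t in(1.6,1.3,1,.7,.4,.2,0): print(t,world((-.112+.085*np.cos(t)-.004*np.sin(t)-.0135,-.025,.086+.085*np.sin(t)+.004*np.cos(t))).round(4))
E
```

```text
time_s: 1.3
eef_pos: [0.3286, 0.3223, 0.3422]
eef_rot: [-3.141, 0.0, 2.212]
wrist_force: [0.5, 0.3, -0.1]
opening: 0.0002
finger_force: 0.0
time_s: 2.5
eef_pos: [0.3764, 0.0823, 0.3423]
eef_rot: [-3.141, 0.0, 1.655]
wrist_force: [0.3, 0.2, 0.1]
opening: 0.0005
finger_force: 0.0
[0.3764 0.0823 0.3423] [-3.141  0.     1.655] want yaw 94.81546719845957
1.6 [ 0.4755 -0.0923  0.1708]
1.3 [ 0.5008 -0.09    0.169 ]
1 [ 0.5244 -0.0877  0.1597]
0.7 [ 0.5441 -0.0859  0.1438]
0.4 [ 0.5584 -0.0845  0.1228]
0.2 [ 0.5641 -0.084   0.1068]
0 [ 0.5666 -0.0838  0.09  ]
```

```bash
python3 -m handwheel '[0.2,-1,-0.5,0,0,0, 0.2,-1,-0.7,0,0,0, 0.2,-1,-0.9,0,0,0, 0.2,-1,-0.9,0,0,0, 0.2,-1,-0.9,0,0,0, 0.2,-1,-0.9,0,0,0, 0.2,-1,-0.9,0,0,0, 0.4,-1,-0.9,0,0,0, 0.4,-0.8,-0.9,0,0,0.013, 0.5,0,-0.7,0,0,0, 0.6,0,-0.4,0,0,0, 0.6,0,0,0,0,0]'
```

```text
time_s: 3.7
eef_pos: [0.4539, -0.0928, 0.1684]
eef_rot: [-3.138, -0.001, 1.666]
wrist_force: [0.4, 0.1, -0.1]
opening: 0.0005
finger_force: 0.0
```

```bash
python3 -m handwheel '[0.4,0.05,0,0,0,0, 0.4,0.05,0,0,0,0, 0.4,0.05,0,0,0,0, 0.4,0.05,0,0,0,0, 0.4,0.05,0,0,0,0, 0.4,0.05,-0.05,0,0,0, 0.4,0.04,-0.1,0,0,0, 0.4,0.04,-0.15,0,0,0, 0.4,0.04,-0.2,0,0,0]'
python3 - <<'E'
from h import *
f=bot.grab_frame("side"); angles(cloud(f)); cv2.imwrite("pics/s1.png",cv2.resize(f["pixels"][100:260,200:360,::-1],(600,600)))
E
```

```text
time_s: 4.6
eef_pos: [0.5272, -0.0843, 0.1605]
eef_rot: [3.141, 0.0, 1.667]
wrist_force: [-0.2, -0.4, 1.0]
opening: 0.001
finger_force: 0.3
lid 754 [0.605 1.677 1.694]
flap 692 [1.041 1.075 1.258]
```

View pics/s1.png

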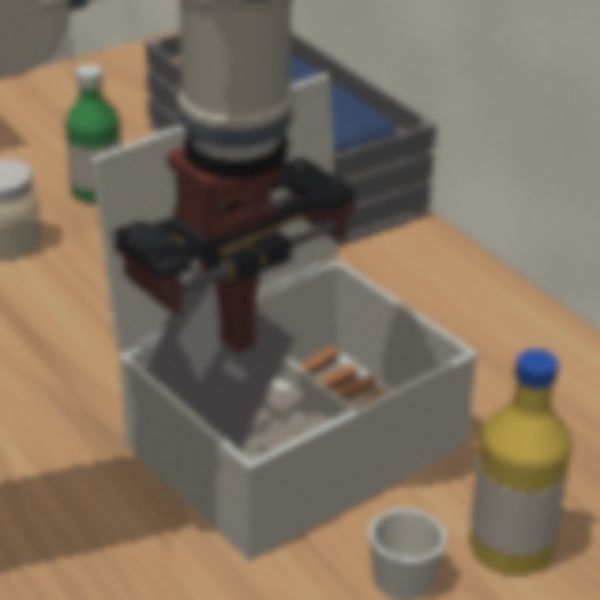

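The fingertips are folding the flap: it sits at about (215,350), and the gripper's long side runs along the caddy, clear of the lid. Next I'll continue along the arc.

```bash
python3 -m handwheel '[0.42,0,-0.42,0,0,0, 0.42,0,-0.42,0,0,0, 0.36,0,-0.52,0,0,0, 0.36,0,-0.52,0,0,0, 0.15,0,-0.4,0,0,0, 0.15,0,-0.4,0,0,0, 0.06,0,-0.42,0,0,0, 0.06,0,-0.4,0,0,0, 0,0,-0.1,0,0,0, 0,0,-0.1,0,0,0, 0,0,0,0,0,0]'
```

```text
time_s: 5.75
eef_pos: [0.5661, -0.0845, 0.09]
eef_rot: [3.139, 0.001, 1.667]
wrist_force: [-6.7, 1.6, 15.3]
opening: 0.0005
finger_force: 7.6
```

```bash
python3 -m handwheel '[0,0,0,0,0,0, 0,0,0,0,0,0, 0,0,0.3,0,0,0, 0,0,0.6,0,0,0, 0,0,1,0,0,0, 0,0,1,0,0,0, 0,0,1,0,0,0, 0,0,1,0,0,0, 0,0,1,0,0,0, 0,0,1,0,0,0, 0,0,1,0,0,0, 0,0,1,0,0,0]'
python3 - <<'E'
from h import *
for n in("side","top"): 
    P=cloud(bot.grab_frame(n)); angles(P)
    q=tocaddy(P.reshape(-1,3)); q=q[(q[:,0]>-.1)&(q[:,0]<-.01)&(abs(q[:,1])<.055)&(q[:,2]<.15)]
    if len(q): print("flap z vs x fit",len(q),np.polyfit(q[:,0],q[:,2],1).round(4),np.percentile(q[:,2],[5,50,95]).round(4))
print(bot.read_state()["eef_pos"].round(4))
print("pre",world((0,.165,.34)).round(4))
for t in(1.68,1.57,1.3,1,.7,.4,.2,.1,0): print(t,world((0,.09-.15*np.cos(t)+.007*np.sin(t)+.01,.1+.15*np.sin(t)+.007*np.cos(t))).round(4))
E
```

```text
time_s: 6.95
eef_pos: [0.5659, -0.0845, 0.2657]
eef_rot: [3.141, 0.0, 1.667]
wrist_force: [0.6, 0.6, -0.2]
opening: 0.0005
finger_force: 0.0
lid 836 [1.661 1.679 1.698]
flap 0 0
flap z vs x fit 689 [-0.0126  0.088 ] [0.0673 0.0903 0.0928]
lid 363 [1.678 1.682 1.703]
flap 0 0
flap z vs x fit 329 [-0.0051  0.0907] [0.0859 0.0907 0.0967]
[ 0.5668 -0.0847  0.2683]
pre [0.5892 0.1092 0.34  ]
1.68 [0.5931 0.0677 0.2483]
1.57 [0.5946 0.0513 0.25  ]
1.3 [0.5984 0.0112 0.2464]
1 [ 0.6023 -0.0304  0.23  ]
0.7 [ 0.6056 -0.0653  0.202 ]
0.4 [ 0.6079 -0.0904  0.1649]
0.2 [ 0.6089 -0.1005  0.1367]
0.1 [ 0.6091 -0.1034  0.1219]
0 [ 0.6093 -0.1049  0.107 ]
```

The flap is flat, with a slope of about 0.01 rad and its top at 90 mm. Next I'll go over the lid to its outer side.

```bash
python3 -m handwheel '[0,0,1,0,0,0, 0,0,1,0,0,0, 0,0,1,0,0,0, 0,0,1,0,0,0, 0.1,0.5,0.3,0,0,0, 0.1,1,0,0,0,0, 0.1,1,0,0,0,0, 0.1,1,0,0,0,0, 0.1,1,0,0,0,0, 0.1,1,0,0,0,0, 0.1,1,0,0,0,0, 0.1,1,0,0,0,0]' && python3 -m handwheel '[0.1,1,0,0,0,0, 0.1,1,0,0,0,0, 0,0.5,0,0,0,0, 0,0,0,0,0,0, 0,0,-0.7,0,0,0, 0,0,-1,0,0,0, 0,0,-1,0,0,0, 0,0,-1,0,0,0, 0,0,-1,0,0,0, 0,0,-0.3,0,0,0]'
```

```text
time_s: 8.25
eef_pos: [0.5819, 0.0671, 0.3488]
eef_rot: [-3.139, -0.0, 1.667]
wrist_force: [0.0, -0.5, -0.8]
opening: 0.0003
finger_force: 0.0
time_s: 9.25
eef_pos: [0.5852, 0.1146, 0.2475]
eef_rot: [-3.137, 0.001, 1.666]
wrist_force: [0.0, -0.3, 0.3]
opening: 0.0002
finger_force: 0.0
```

```bash
python3 -m handwheel '[0.1,-0.6,0,0,0,0, 0.1,-0.6,0,0,0,0, 0.1,-0.6,0,0,0,0, 0.05,-0.6,0,0,0,0, 0.05,-0.6,0,0,0,0, 0.05,-0.6,0,0,0,0, 0.05,-0.6,0,0,0,0, 0.05,-0.6,-0.05,0,0,0, 0.05,-0.6,-0.1,0,0,0, 0.05,-0.6,-0.2,0,0,0, 0.05,-0.6,-0.25,0,0,0, 0.05,-0.6,-0.3,0,0,0]'
python3 - <<'E'
from h import *
f=bot.grab_frame("side"); P=cloud(f); angles(P); cv2.imwrite("pics/s2.png",cv2.resize(f["pixels"][100:260,200:360,::-1],(600,600)))
E
```

```text
time_s: 10.45
eef_pos: [0.601, -0.0294, 0.2321]
eef_rot: [-3.142, 0.0, 1.667]
wrist_force: [0.1, 2.8, 0.3]
opening: 0.0005
finger_force: 0.7
lid 792 [1.001 1.008 1.146]
flap 171 [0.831 1.256 1.605]
```

View pics/s2.png

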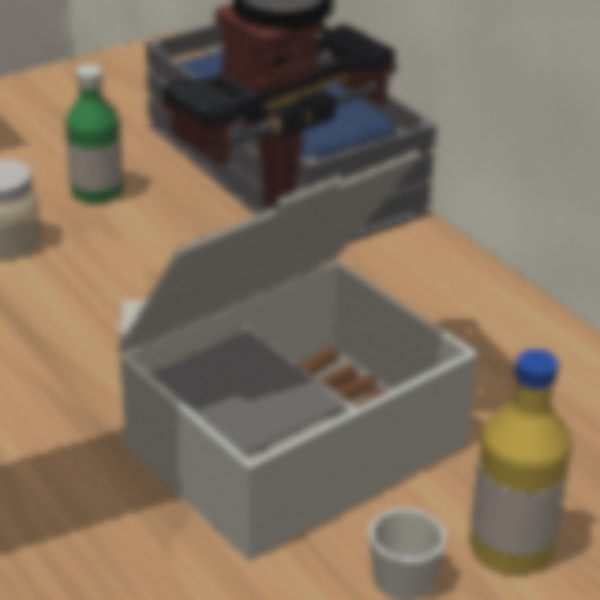

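The flap lies flat at about (250,390). The lid is at about 1.0 rad with the fingertips behind its edge at (280,185), so I'll continue the arc down to shut.

```bash
python3 -m handwheel '[0.05,-0.58,-0.47,0,0,0, 0.05,-0.58,-0.47,0,0,0, 0.05,-0.58,-0.47,0,0,0, 0.05,-0.42,-0.62,0,0,0, 0.05,-0.42,-0.62,0,0,0, 0.05,-0.42,-0.62,0,0,0, 0.03,-0.25,-0.7,0,0,0, 0,-0.25,-0.7,0,0,0, 0,-0.07,-0.5,0,0,0, 0,-0.07,-0.5,0,0,0, 0,-0.07,-0.5,0,0,0]' && python3 -m handwheel '[0,0,-0.1,0,0,0, 0,0,-0.1,0,0,0, 0,0,0,0,0,0, 0,0,0,0,0,0]'
```

```text
time_s: 11.6
eef_pos: [0.6075, -0.1024, 0.1085]
eef_rot: [-3.142, -0.0, 1.667]
wrist_force: [0.2, -0.0, 0.4]
opening: 0.0003
finger_force: 0.4
time_s: 12.0
eef_pos: [0.6076, -0.1025, 0.1068]
eef_rot: [3.141, 0.001, 1.667]
wrist_force: [-4.6, 0.2, 6.4]
opening: 0.0008
finger_force: 3.2
```

```bash
python3 -m handwheel '[0,0,-0.1,0,0,0, 0,0,-0.05,0,0,0, 0,0,0,0,0,0, 0,0,0,0,0,0]' && python3 -m handwheel '[0,0,0.3,0,0,0, 0,0,0.6,0,0,0, 0,0,1,0,0,0, 0,0,1,0,0,0, 0,0,1,0,0,0, 0,0,1,0,0,0, 0,0,1,0,0,0, 0,0,1,0,0,0, 0,0,1,0,0,0, 0,0,1,0,0,0, 0,0,0,0,0,0]'
python3 - <<'E'
from h import *
for n in("side","top"):
    f=bot.grab_frame(n);P=cloud(f)
    q=tocaddy(P.reshape(-1,3)); q=q[(abs(q[:,0])<.11)&(abs(q[:,1])<.08)&(q[:,2]<.14)&(q[:,2]>.05)]
    print(n,len(q),np.polyfit(q[:,1],q[:,2],1).round(4),np.percentile(q[:,2],[5,50,95]).round(4))
    cv2.imwrite(f"pics/{n}3.png",cv2.resize(f["pixels"][...,::-1],(800,600)))
E
```

```text
time_s: 12.4
eef_pos: [0.6076, -0.1025, 0.1066]
eef_rot: [3.139, 0.001, 1.667]
wrist_force: [-8.8, 1.4, 16.3]
opening: 0.0004
finger_force: 8.3
time_s: 13.5
eef_pos: [0.6084, -0.1027, 0.284]
eef_rot: [3.136, 0.002, 1.667]
wrist_force: [0.7, 0.4, 0.8]
opening: 0.0003
finger_force: 0.0
side 2152 [-0.0003  0.1069] [0.1045 0.1069 0.1092]
top 1733 [0.0012 0.107 ] [0.1018 0.107  0.1124]
```

View pics/side3.png

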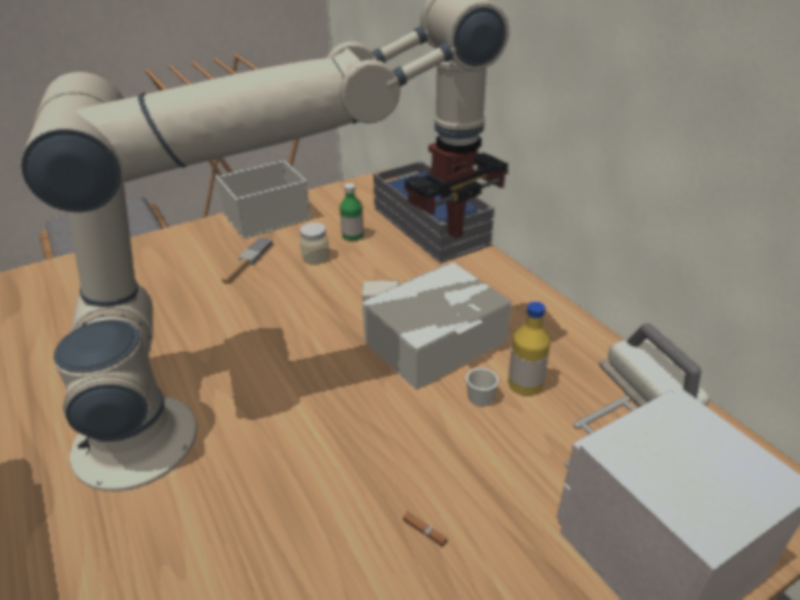

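The lid is shut flat at about (437,305), with its top at 107 mm and a slope near 0. All the bystanders are where they were, and the gripper is 0.28 m up and clear.

```bash
python3 -c "
from bench import bot
print(bot.job_done())"
```

```text
the job is handed in; nothing more can be done
None
```

The flap is folded flat and the lid is fully shut over it, nothing else looked moved in the last picture, the arm is drawn back clear, and the job is handed in (no verdict was returned).

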